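# Carton up the ramp onto the parcel scale

### The job

Weigh the green-labelled carton: push it across the bench and up the yellow ramp, sliding it without lifting it or tipping it over, until the whole carton stands on the scale's plate, roughly square with the plate. Leave the red-labelled carton where it is.

Things in the scene. Friction and masses are not known exactly. Their poses are not given: they have to be found in the camera images.
- carton_green: Loose brown carton, green labels on top and both x sides, 100 mm (its x) by 90 mm (its y) by 50 mm high, 0.25 to 0.6 kg, too wide to grip. Origin at the centre of its underside, z up. Starts flat on the bench before the ramp's foot, about square to it. Slides with ordinary friction on bench, ramp and plate; pushed low behind its middle by two fingers side by side it keeps straight.
- carton_red: Loose carton, the same but with red labels. It stands beside the green one, at least 35 mm away, also before the ramp's foot; their places may be swapped. It must not be moved.
- scale: Fixed parcel scale. Origin on the bench under the centre of its plate, z up. Flat plate 380 (its x) by 240 mm (its y), top 20 mm above the bench, no rim. Yellow ramp, 380 wide, from its foot on the bench at y = -230 to the plate's edge at y = -120, no step. Cartons start at about y = -340 to -300, x = -85 or +85: push to +y. Display 190 mm tall at x = 15 to 185, y beyond 130.
Not all that is in view belongs to the job. Leave any purple look-alike of the carton_green alone.

How it is judged:
By the outcome, as a careful person would: the job done as asked, in the order asked, and still so for the second after the job is handed in, with the robot touching nothing.
It also fails if it takes over 32 s, if anything falls off the work surface, if the arm or the gripper's body presses on something with over 40 N, if the wrist force passes 120 N, or if a joint passes its speed limit or range.

### The arm

A 7-joint arm with a two-finger parallel gripper is mounted at the origin on the work surface. World frame = base frame: x ahead of the robot, y to its left, z up, the work surface at z = 0. Lengths are in m, angles in rad, forces in N, time in s.
With the tool pointing down it reaches from about 0.425 to 0.925 m from the base axis. Payload 6.8 kg.
Tool frame: the origin (TCP) lies between the finger pads; the fingertips stand 11 mm ahead of it and the grasp point (between the pads) lies 8 mm behind it; z points along the fingers, y is the line along which they close (so a half turn about z gives the same grasp; the last joint's range is limited). The gripper opens to 85 mm and grips with 20 to 120 N. Pads are 22 mm wide; open, the fingers measure 114 mm over their backs; the gripper's body (76 mm by 85 mm) begins 54 mm behind the grasp point. The pads swing forward as they close: fully open they stand 13 mm farther back than shut.
Start: joints at [-1.412, 0.477, 0.022, 1.555, -0.011, 1.109, -0.083], TCP at [0.178, 0.651, 0.242] pointing down, gripper open.
Joint ranges: [-2.96, 2.96], [-0.34, 2.1], [-1.41, 1.46], [0.24, 2.44], [-1.37, 4.51], [0.17, 1.92], [-2.96, 2.96]. Speed limits (rad/s): [2.39, 2.39, 3.14, 3.14, 3.14, 3.14, 3.14].

### API

Orientations are given as a rotation vector (axis times angle).
In Python, from bench import r gives the robot as it stands.
- The arm moves only by the tool send_rows, never from a script. Its argument "deltas" is a list of rows, each an object of numbers: "dx", "dy", "dz": the shift along the world's x, y, z in mm; "rx", "ry", "rz": the turn, a rotation vector about the world's x, y, z in degrees. A call has 1 to 5 rows; each row is the pose to reach, as a shift and turn from the pose commanded when the call began; what a row does not reach only later rows make up. A row lasts 1/12 s, in which the tool goes at most 41.7 mm and 7.16 degrees, less where a joint would pass 70% of its speed; a pose out of reach is approached as far as the arm can. A call with a gripper value outside its range is refused whole. "jaw" is the finger opening in mm, from 0 to 85.4, set as the call begins (left out, the last holds). The fingers move at their own pace and stop on an object; "newtons" is the grip in N (left out, the last holds). Time passes only in rows, so rows that repeat a pose let the fingers close. It gives the time, the measured TCP pose, the force, the opening and the grip force at its end, in the units of the state.
- r.get_obs(): the state, without advancing time (a new reading comes with each control period).
- r.grab_frame(name): name is "side" or "top"; returns a dict with "frame" (420x560x3 uint8, blue, green, red), "z_map" (420x560 float32, m along the optical axis (not along the pixel's ray), 0 where there is no reading), "vertical_fov" (degrees; the focal length in pixels is half the picture's height over the tangent of half this angle, whatever the lens; pixels are square), "cx", "cy" (the principal point, pixels), "xyz" and "orientation" of the camera in the world. Camera axes: x right, y down, z forward; pixel columns grow to the right and rows downward; lengths in m; the calibration is good to about 2 mm. A picture is of the moment at which its call begins.
- r.hand_in(): hands the job in; it is judged then, once.
The state is a dict: "clock": time; "joints": joint angles; "qvel": joint speeds; "tau": joint torques, N m; "tcp_pos": TCP position; "orientation": TCP orientation; "contact_force": force on the tool from outside, world axes, zero at the start; "moment": the same for the moment, N m; "grip_width": finger opening in m; "gripper_force": force on a finger pad.
Only numpy, scipy, OpenCV 4.12 (cv2) and the standard library are available. Lean on these libraries where they do the work, as an engineer would, in place of code of your own. Each camera call takes 0.05 s, during which the arm holds its last target. There are 200 camera calls.

## Working session

There is one attempt and no reset: what is moved stays moved. The work goes in short steps, Python scripts to look and compute and a tool call to move; the robot and the scene stay as the last step left them, time stands still between calls to the robot, and variables do not carry over. Pictures are saved under pics/ and viewed, at most 10 in all, crops included, and the job is handed in when it is done.

Besides the shell and the picture viewer there is one more tool, called after "Request:" in YAML: its name, and indented under it one key for each argument. send_rows: Moves the arm, as the interface text tells. Its arguments: {"type":"object","properties":{"deltas":{"type":"array","items":{"type":"object","properties":{"dx":{"type":"number"},"dy":{"type":"number"},"dz":{"type":"number"},"rx":{"type":"number"},"ry":{"type":"number"},"rz":{"type":"number"}}}},"jaw":{"type":"number"},"newtons":{"type":"number"}},"required":["deltas"]}

```bash
mkdir -p pics; cat > h.py <<'E'
import numpy as np, cv2
from scipy.spatial.transform import Rotation as R
from bench import r
def rot(o):
    o=np.array(o,float)
    return o if o.shape==(3,3) else R.from_rotvec(o).as_matrix()
def cloud(d):
    z=d["z_map"]; h,w=z.shape; f=h/2/np.tan(np.radians(d["vertical_fov"])/2)
    v,u=np.mgrid[:h,:w]
    p=np.dstack([(u-d["cx"])/f*z,(v-d["cy"])/f*z,z])
    return p@rot(d["orientation"]).T+np.array(d["xyz"])
E
python3 - <<'E'
from h import *
o=r.get_obs(); print({k:np.round(o[k],3) for k in("clock","joints","tcp_pos","orientation","contact_force","grip_width")})
for n in("top","side"):
    d=r.grab_frame(n); print(n,d["xyz"],d["orientation"],d["vertical_fov"],d["cx"],d["cy"])
    cv2.imwrite(f"pics/{n}0.png",d["frame"]); np.savez(f"{n}0.npz",P=cloud(d),f=d["frame"],z=d["z_map"])
E
```

```text
{'clock': np.float64(0.0), 'joints': array([-1.412,  0.478,  0.022,  1.556, -0.012,  1.109, -0.083]), 'tcp_pos': array([0.178, 0.651, 0.241]), 'orientation': array([-4.180e-01, -3.114e+00,  3.000e-03]), 'contact_force': array([ 0.896, -0.489,  0.38 ]), 'grip_width': np.float64(0.085)}
top [ 0.39209522 -0.16263001  1.00887722] [-2.20880728  2.15544304 -0.05341637] 54.59800990812676 282.6709836880384 214.82719741629552
side [ 0.19701517 -0.88666241  0.73481667] [-2.26127043  0.38302289 -0.19864364] 50.89451376180246 294.45011695367657 213.9860514890507
```

View pics/top0.png

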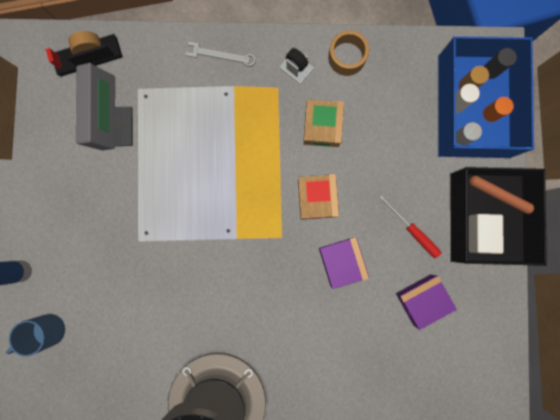

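View pics/side0.png

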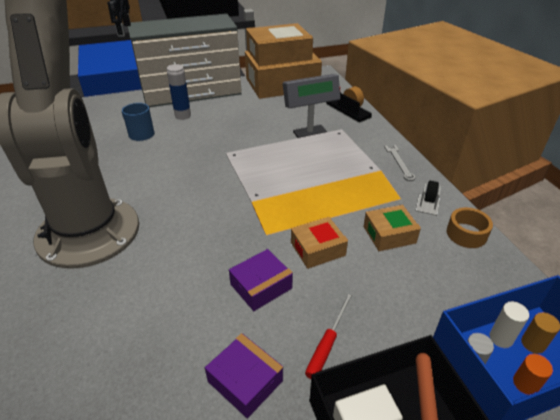

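The top view shows the green-labelled carton at (324,122), the red one at (319,197), and purple look-alikes at (345,263) and (427,302). The ramp is at u≈235–281 with the plate to its left, so the push goes left, toward +y. The carton at (324,122) fits because it has a green label and stands before the ramp. Next I'll measure it and confirm in a crop.

```bash
python3 - <<'E'
from h import *
D=np.load("top0.npz");P=D["P"];f=D["f"]
def fit(m,n):
    q=P[m]; rc=cv2.minAreaRect((q[:,:2]*1000).astype(np.float32))
    print(n,len(q),"med z",np.median(q[:,2]).round(4),"rect",np.round(rc[0],1),np.round(rc[1],1),round(rc[2],2)); print(np.round(cv2.boxPoints(rc)).tolist())
V,U=np.mgrid[:420,:560]
print("bench z",np.median(P[300:340,250:300,2]))
for n,(u0,u1,v0,v1) in {"green":(295,355,90,155),"red":(290,350,165,228)}.items():
    m=(U>u0)&(U<u1)&(V>v0)&(V<v1)&(P[...,2]>.044)&(P[...,2]<.058)
    m=cv2.erode(m.astype(np.uint8),np.ones((2,2)))>0
    fit(m,n)
hsv=cv2.cvtColor(f,cv2.COLOR_BGR2HSV)
y=cv2.inRange(hsv,(18,150,120),(32,255,255))>0; y&=(U>225)&(U<290)&(V>80)&(V<245)
fit(y,"ramp")
m=(U>130)&(U<240)&(V>80)&(V<245)&(P[...,2]>.012)&(P[...,2]<.028)&~y
m=cv2.morphologyEx(m.astype(np.uint8),cv2.MORPH_OPEN,np.ones((7,7)))>0
fit(m,"plate")
m=(U>60)&(U<135)&(V>60)&(V<155)&(P[...,2]>.03)
q=P[m];print("display",q.min(0),q.max(0))
m=(U>270)&(U<320)&(V>40)&(V<88)&(P[...,2]>.02);q=P[m];print("clamp",q.min(0),q.max(0))
m=(U>325)&(U<375)&(V>25)&(V<75)&(P[...,2]>.02);q=P[m];print("ring",q.min(0),q.max(0))
cv2.imwrite("pics/crop.png",cv2.resize(f[70:320,220:470],None,fx=2.4,fy=2.4,interpolation=cv2.INTER_CUBIC))
E
```

```text
bench z -0.00016932566208283095
green 1458 med z 0.0499 rect [ 680.8 -241.5] [87.6 98.3] 87.19
[[630.0, -283.0], [728.0, -288.0], [732.0, -200.0], [634.0, -195.0]]
red 1464 med z 0.0499 rect [ 498.9 -231.7] [97.2 87.6] 5.17
[[447.0, -192.0], [454.0, -280.0], [551.0, -271.0], [543.0, -184.0]]
ramp 6519 med z 0.0098 rect [582.5 -91. ] [387.3 124.6] 2.79
[[386.0, -38.0], [392.0, -163.0], [779.0, -144.0], [773.0, -19.0]]
plate 14865 med z 0.02 rect [579.7  92.6] [381.2 243.4] 2.73
[[383.0, 205.0], [395.0, -38.0], [776.0, -20.0], [764.0, 223.0]]
display [ 0.39209522 -0.16263001  0.03004402] [0.82555436 0.38067528 1.00887722]
clamp [ 0.39209522 -0.20031539  0.0205563 ] [ 0.85782644 -0.14406868  1.00887722]
ring [ 0.39209522 -0.34544437  0.0200395 ] [ 0.90840947 -0.16263001  1.00887722]
```

View pics/crop.png

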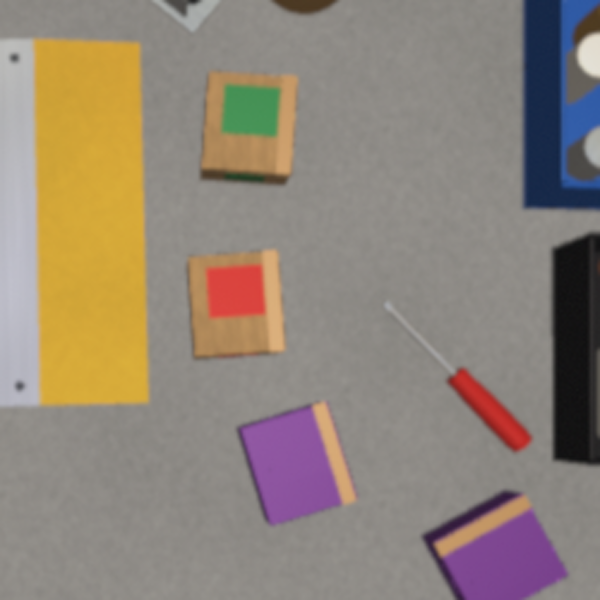

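The crop confirms it: the green label on top and on the near x side is at crop (250,125), and the red carton is clearly separate at (235,290). All measured sizes and heights agree. In the scale frame the green carton is at about (85, -338) with yaw -2.8°, and the plate's yaw is +2.7°.

I'll travel high to a point behind the green carton, turning the closing line parallel to its rear face.

Request:
send_rows:
  deltas:
    - {"dx": 18,"dy": -35,"rz": -3}
    - {"dx": 36,"dy": -70,"rz": -6}
    - {"dx": 54,"dy": -105,"rz": -9}
    - {"dx": 72,"dy": -140,"rz": -12}
    - {"dx": 90,"dy": -175,"rz": -15}
  jaw: 50

```text
$.deltas[0]: bad value
```

Request:
send_rows:
  deltas:
    - {"dx": 18,"dy": -35,"dz": 0,"rx": 0,"ry": 0,"rz": -3}
    - {"dx": 36,"dy": -70,"dz": 0,"rx": 0,"ry": 0,"rz": -6}
    - {"dx": 54,"dy": -105,"dz": 0,"rx": 0,"ry": 0,"rz": -9}
    - {"dx": 72,"dy": -140,"dz": 0,"rx": 0,"ry": 0,"rz": -12}
    - {"dx": 90,"dy": -175,"dz": 0,"rx": 0,"ry": 0,"rz": -15}
  jaw: 50

```text
clock: 0.52
tcp_pos: [0.2684, 0.4746, 0.2425]
orientation: [-0.824, -3.032, -0.001]
contact_force: [0.7, -0.1, -1.2]
grip_width: 0.0499
gripper_force: 0.0
```

Request:
send_rows:
  deltas:
    - {"dx": 18,"dy": -35,"dz": 0,"rx": 0,"ry": 0,"rz": -3}
    - {"dx": 36,"dy": -70,"dz": 0,"rx": 0,"ry": 0,"rz": -6}
    - {"dx": 54,"dy": -105,"dz": 0,"rx": 0,"ry": 0,"rz": -9}
    - {"dx": 72,"dy": -140,"dz": 0,"rx": 0,"ry": 0,"rz": -12}
    - {"dx": 90,"dy": -175,"dz": 0,"rx": 0,"ry": 0,"rz": -15}

```text
clock: 0.93
tcp_pos: [0.3582, 0.2991, 0.2421]
orientation: [-1.213, -2.898, 0.0]
contact_force: [1.5, -0.8, 1.0]
grip_width: 0.0503
gripper_force: 0.0
```

Request:
send_rows:
  deltas:
    - {"dx": 18,"dy": -35,"dz": 0,"rx": 0,"ry": 0,"rz": -3}
    - {"dx": 36,"dy": -70,"dz": 0,"rx": 0,"ry": 0,"rz": -6}
    - {"dx": 54,"dy": -105,"dz": 0,"rx": 0,"ry": 0,"rz": -9}
    - {"dx": 72,"dy": -140,"dz": 0,"rx": 0,"ry": 0,"rz": -12}
    - {"dx": 90,"dy": -175,"dz": 0,"rx": 0,"ry": 0,"rz": -15}

```text
clock: 1.35
tcp_pos: [0.4482, 0.1242, 0.2423]
orientation: [-1.581, -2.715, -0.0]
contact_force: [1.4, 0.6, -0.2]
grip_width: 0.0501
gripper_force: 0.0
```

Request:
send_rows:
  deltas:
    - {"dx": 18,"dy": -35,"dz": 0,"rx": 0,"ry": 0,"rz": -3}
    - {"dx": 36,"dy": -70,"dz": 0,"rx": 0,"ry": 0,"rz": -6}
    - {"dx": 54,"dy": -105,"dz": 0,"rx": 0,"ry": 0,"rz": -9}
    - {"dx": 72,"dy": -140,"dz": 0,"rx": 0,"ry": 0,"rz": -12}
    - {"dx": 90,"dy": -175,"dz": 0,"rx": 0,"ry": 0,"rz": -15}

```text
clock: 1.77
tcp_pos: [0.5383, -0.0506, 0.2422]
orientation: [-1.921, -2.485, -0.0]
contact_force: [1.3, 1.4, 0.8]
grip_width: 0.0496
gripper_force: 0.0
```

Request:
send_rows:
  deltas:
    - {"dx": 18,"dy": -35,"dz": 0,"rx": 0,"ry": 0,"rz": -3}
    - {"dx": 36,"dy": -70,"dz": 0,"rx": 0,"ry": 0,"rz": -6}
    - {"dx": 54,"dy": -105,"dz": 0,"rx": 0,"ry": 0,"rz": -9}
    - {"dx": 72,"dy": -140,"dz": 0,"rx": 0,"ry": 0,"rz": -12}
    - {"dx": 90,"dy": -175,"dz": 0,"rx": 0,"ry": 0,"rz": -15}

```text
clock: 2.18
tcp_pos: [0.6284, -0.2253, 0.2417]
orientation: [-2.229, -2.213, 0.0]
contact_force: [1.1, 0.3, 0.3]
grip_width: 0.0499
gripper_force: 0.0
```

Request:
send_rows:
  deltas:
    - {"dx": 17,"dy": -35,"dz": 0,"rx": 0,"ry": 0,"rz": -1}
    - {"dx": 34,"dy": -70,"dz": 0,"rx": 0,"ry": 0,"rz": -2}
    - {"dx": 50,"dy": -103,"dz": 0,"rx": 0,"ry": 0,"rz": -2.5}
    - {"dx": 50,"dy": -103,"dz": -35,"rx": 0,"ry": 0,"rz": -2.5}
    - {"dx": 50,"dy": -103,"dz": -70,"rx": 0,"ry": 0,"rz": -2.5}

```text
clock: 2.6
tcp_pos: [0.6787, -0.3314, 0.1731]
orientation: [2.275, 2.159, 0.0]
contact_force: [-0.4, 0.1, -1.2]
grip_width: 0.0503
gripper_force: 0.0
```

Request:
send_rows:
  deltas:
    - {"dx": 0,"dy": 0,"dz": -35,"rx": 0,"ry": 0,"rz": 0}
    - {"dx": 0,"dy": 0,"dz": -70,"rx": 0,"ry": 0,"rz": 0}
    - {"dx": 0,"dy": 0,"dz": -100,"rx": 0,"ry": 0,"rz": 0}
    - {"dx": 0,"dy": 0,"dz": -120,"rx": 0,"ry": 0,"rz": 0}
    - {"dx": 0,"dy": 0,"dz": -130,"rx": 0,"ry": 0,"rz": 0}

```text
clock: 3.02
tcp_pos: [0.6758, -0.3253, 0.0378]
orientation: [-2.27, -2.163, 0.003]
contact_force: [-1.1, 0.4, 0.7]
grip_width: 0.0498
gripper_force: 0.0
```

```bash
python3 - <<'E'
from h import *
o=r.get_obs(); print({k:np.round(o[k],4) for k in("clock","joints","tcp_pos","orientation","contact_force","grip_width")}); y=rot(o["orientation"])[:,1]; print(np.degrees(np.arctan2(y[1],y[0])))
d=r.grab_frame("side"); P=cloud(d); np.savez("side1.npz",P=P)
cv2.imwrite("pics/side1.png",cv2.resize(d["frame"][150:300,270:500],None,fx=3,fy=3,interpolation=cv2.INTER_CUBIC))
E
```

```text
{'clock': np.float64(3.0167), 'joints': array([ 0.0383,  0.8798,  0.5398,  1.5024, -0.5246,  0.9132,  0.6972]), 'tcp_pos': array([ 0.6758, -0.3253,  0.0378]), 'orientation': array([-2.2705, -2.1628,  0.0032]), 'contact_force': array([-1.0501,  0.3591,  0.7297]), 'grip_width': np.float64(0.0498)}
-2.7819983367523498
```

View pics/side1.png

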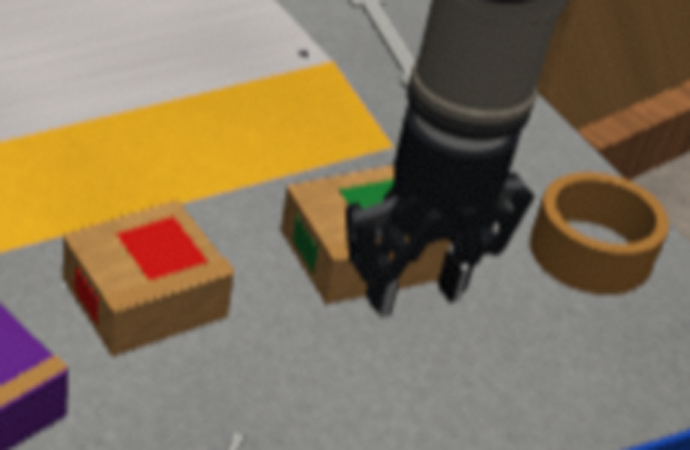

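The crop shows both fingers behind the green carton's rear face, clear of the red carton and the ring. I'll lower them, then make contact.

Request:
send_rows:
  deltas:
    - {"dx": 0,"dy": 0,"dz": -10,"rx": 0,"ry": 0,"rz": 0}
    - {"dx": 0,"dy": 0,"dz": -18,"rx": 0,"ry": 0,"rz": 0}
    - {"dx": 0,"dy": 8,"dz": -18,"rx": 0,"ry": 0,"rz": 0}
    - {"dx": 0,"dy": 16,"dz": -18,"rx": 0,"ry": 0,"rz": 0}
    - {"dx": 0,"dy": 22,"dz": -18,"rx": 0,"ry": 0,"rz": 0}

```text
clock: 3.48
tcp_pos: [0.6789, -0.3034, 0.0253]
orientation: [2.273, 2.167, 0.002]
contact_force: [0.8, -0.0, 0.6]
grip_width: 0.05
gripper_force: 0.0
```

Request:
send_rows:
  deltas:
    - {"dx": 0,"dy": 6,"dz": 0,"rx": 0,"ry": 0,"rz": 0}
    - {"dx": 0,"dy": 12,"dz": 0,"rx": 0,"ry": 0,"rz": 0}
    - {"dx": 0,"dy": 18,"dz": 0,"rx": 0,"ry": 0,"rz": 0}
    - {"dx": -1,"dy": 26,"dz": 0,"rx": 0,"ry": 0,"rz": 0.5}
    - {"dx": -1,"dy": 34,"dz": 0,"rx": 0,"ry": 0,"rz": 1}

```text
clock: 3.9
tcp_pos: [0.6771, -0.2719, 0.0253]
orientation: [2.254, 2.184, -0.001]
contact_force: [1.1, -4.0, 4.4]
grip_width: 0.0497
gripper_force: 2.2
```

Request:
send_rows:
  deltas:
    - {"dx": -0.5,"dy": 10,"dz": 0,"rx": 0,"ry": 0,"rz": 0.5}
    - {"dx": -1,"dy": 20,"dz": 0,"rx": 0,"ry": 0,"rz": 1}
    - {"dx": -1.5,"dy": 30,"dz": 0,"rx": 0,"ry": 0,"rz": 1.5}
    - {"dx": -2,"dy": 40,"dz": 0,"rx": 0,"ry": 0,"rz": 2}
    - {"dx": -2.5,"dy": 50,"dz": 0,"rx": 0,"ry": 0,"rz": 2.5}

```text
clock: 4.32
tcp_pos: [0.6745, -0.22, 0.0244]
orientation: [2.206, 2.236, -0.0]
contact_force: [0.8, -4.9, 3.1]
grip_width: 0.05
gripper_force: 2.4
```

Request:
send_rows:
  deltas:
    - {"dx": -0.5,"dy": 10,"dz": 0,"rx": 0,"ry": 0,"rz": 0.5}
    - {"dx": -1,"dy": 20,"dz": 0,"rx": 0,"ry": 0,"rz": 1}
    - {"dx": -1.5,"dy": 30,"dz": 0,"rx": 0,"ry": 0,"rz": 1.5}
    - {"dx": -2,"dy": 40,"dz": 0,"rx": 0,"ry": 0,"rz": 2}
    - {"dx": -2.5,"dy": 50,"dz": 0,"rx": 0,"ry": 0,"rz": 2}

```text
clock: 4.73
tcp_pos: [0.6715, -0.1696, 0.0239]
orientation: [-2.167, -2.273, 0.0]
contact_force: [0.6, -3.8, 1.3]
grip_width: 0.0499
gripper_force: 2.0
```

```bash
python3 - <<'E'
from h import *
o=r.get_obs(); print({k:np.round(o[k],4) for k in("clock","tcp_pos","contact_force","moment")}); y=rot(o["orientation"])[:,1]; print(np.degrees(np.arctan2(y[1],y[0])))
d=r.grab_frame("side"); 
cv2.imwrite("pics/side2.png",cv2.resize(d["frame"][120:280,250:480],None,fx=3,fy=3,interpolation=cv2.INTER_CUBIC))
E
```

```text
{'clock': np.float64(4.7333), 'tcp_pos': array([ 0.6715, -0.1696,  0.0239]), 'contact_force': array([ 0.5962, -3.8322,  1.2826]), 'moment': array([-0.7496, -0.0987,  0.0029])}
2.7509382561566023
```

View pics/side2.png

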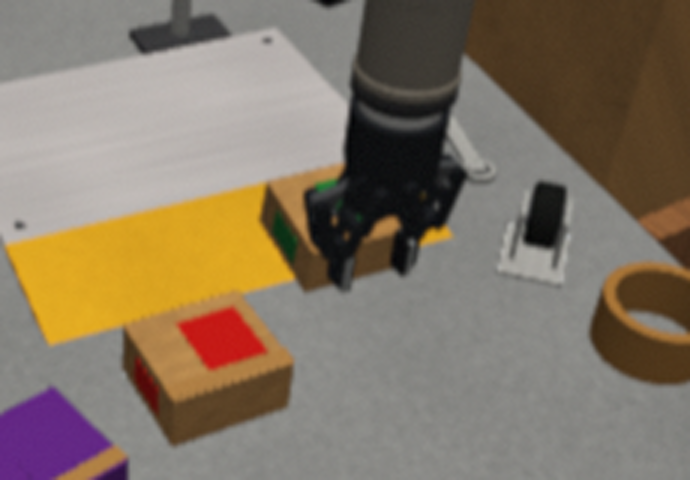

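The carton is straight and going up the ramp, and the red carton is untouched. I'll tilt the tips slightly forward so contact stays low on the pitched carton, then climb.

Request:
send_rows:
  deltas:
    - {"dx": -0.5,"dy": 10,"dz": 0,"rx": 2.5,"ry": 0,"rz": 0}
    - {"dx": -1,"dy": 20,"dz": 0.5,"rx": 5,"ry": 0,"rz": 0}
    - {"dx": -1.5,"dy": 30,"dz": 2,"rx": 7.5,"ry": 0,"rz": 0}
    - {"dx": -2,"dy": 40,"dz": 4,"rx": 10,"ry": 0,"rz": 0}
    - {"dx": -2.5,"dy": 50,"dz": 6.5,"rx": 10,"ry": 0,"rz": 0}

```text
clock: 5.2
tcp_pos: [0.6682, -0.1224, 0.0302]
orientation: [-2.083, -2.177, -0.191]
contact_force: [0.4, -2.9, -2.3]
grip_width: 0.0498
gripper_force: 1.3
```

Request:
send_rows:
  deltas:
    - {"dx": -0.5,"dy": 10,"dz": 2.5,"rx": 0,"ry": 0,"rz": 0}
    - {"dx": -1,"dy": 20,"dz": 5,"rx": 0,"ry": 0,"rz": 0}
    - {"dx": -1.5,"dy": 30,"dz": 7.5,"rx": 0,"ry": 0,"rz": 0}
    - {"dx": -2,"dy": 40,"dz": 10,"rx": 0,"ry": 0,"rz": 0}
    - {"dx": -2.5,"dy": 50,"dz": 12.5,"rx": 0,"ry": 0,"rz": 0}

```text
clock: 5.62
tcp_pos: [0.6674, -0.0698, 0.0441]
orientation: [-2.081, -2.184, -0.191]
contact_force: [-0.2, -5.1, 3.9]
grip_width: 0.05
gripper_force: 2.4
```

```bash
python3 - <<'E'
from h import *
o=r.get_obs(); print({k:np.round(o[k],4) for k in("clock","tcp_pos","contact_force","moment")}); y=rot(o["orientation"])[:,1]; print(np.degrees(np.arctan2(y[1],y[0])))
d=r.grab_frame("side"); 
cv2.imwrite("pics/side3.png",cv2.resize(d["frame"][80:260,230:460],None,fx=3,fy=3,interpolation=cv2.INTER_CUBIC))
E
```

```text
{'clock': np.float64(5.6167), 'tcp_pos': array([ 0.6674, -0.0698,  0.0441]), 'contact_force': array([-0.1936, -5.0577,  3.8826]), 'moment': array([-1.0589, -0.0241,  0.0051])}
2.711123833175858
```

View pics/side3.png

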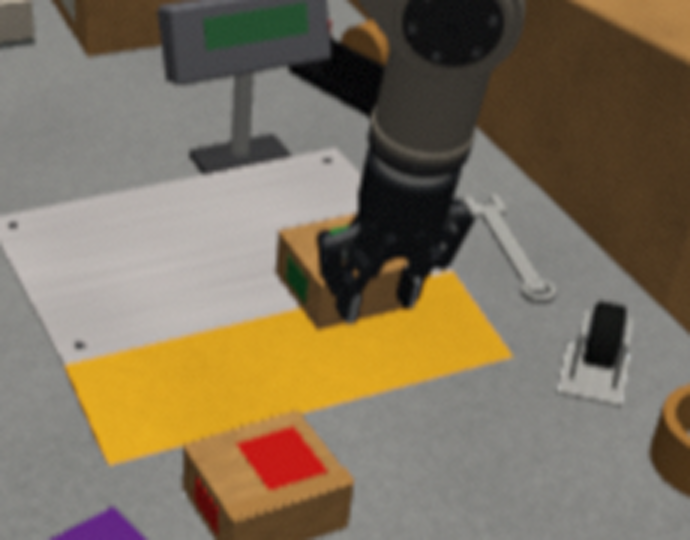

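Request:
send_rows:
  deltas:
    - {"dx": -0.5,"dy": 10,"dz": 1,"rx": 0,"ry": 0,"rz": 0}
    - {"dx": -1,"dy": 20,"dz": 2,"rx": 0,"ry": 0,"rz": 0}
    - {"dx": -1.5,"dy": 30,"dz": 2,"rx": 0,"ry": 0,"rz": 0}
    - {"dx": -2,"dy": 40,"dz": 2,"rx": 0,"ry": 0,"rz": 0}
    - {"dx": -2.5,"dy": 50,"dz": 2,"rx": 0,"ry": 0,"rz": 0}

```text
clock: 6.08
tcp_pos: [0.6643, -0.0198, 0.0452]
orientation: [-2.081, -2.182, -0.191]
contact_force: [-0.5, -2.1, 0.7]
grip_width: 0.0498
gripper_force: 1.3
```

Request:
send_rows:
  deltas:
    - {"dx": -0.5,"dy": 10,"dz": 0,"rx": 0,"ry": 0,"rz": 0}
    - {"dx": -1,"dy": 20,"dz": 0,"rx": 0,"ry": 0,"rz": 0}
    - {"dx": -1.5,"dy": 30,"dz": 0,"rx": 0,"ry": 0,"rz": 0}
    - {"dx": -2,"dy": 40,"dz": 0,"rx": 0,"ry": 0,"rz": 0}
    - {"dx": -2.5,"dy": 46,"dz": 0,"rx": 0,"ry": 0,"rz": 0}

```text
clock: 6.5
tcp_pos: [0.6618, 0.0273, 0.0452]
orientation: [-2.079, -2.183, -0.191]
contact_force: [-0.2, -1.5, 0.7]
grip_width: 0.0501
gripper_force: 1.2
```

Request:
send_rows:
  deltas:
    - {"dx": 0,"dy": 3,"dz": 0,"rx": 0,"ry": 0,"rz": 0}
    - {"dx": 0,"dy": 3,"dz": 0,"rx": 0,"ry": 0,"rz": 0}
    - {"dx": 0,"dy": -10,"dz": 0,"rx": 0,"ry": 0,"rz": 0}
    - {"dx": 0,"dy": -30,"dz": 5,"rx": 0,"ry": 0,"rz": 0}
    - {"dx": 0,"dy": -60,"dz": 15,"rx": 0,"ry": 0,"rz": 0}

```text
clock: 6.92
tcp_pos: [0.661, -0.0329, 0.0592]
orientation: [-2.074, -2.183, -0.19]
contact_force: [0.9, 1.1, 0.1]
grip_width: 0.0501
gripper_force: 0.0
```

Request:
send_rows:
  deltas:
    - {"dx": 0,"dy": -25,"dz": 25,"rx": 0,"ry": 0,"rz": 0}
    - {"dx": 0,"dy": -50,"dz": 50,"rx": 0,"ry": 0,"rz": 0}
    - {"dx": 0,"dy": -75,"dz": 80,"rx": 0,"ry": 0,"rz": 0}
    - {"dx": 0,"dy": -100,"dz": 110,"rx": 0,"ry": 0,"rz": 0}
    - {"dx": 0,"dy": -120,"dz": 140,"rx": 0,"ry": 0,"rz": 0}

```text
clock: 7.33
tcp_pos: [0.6608, -0.1591, 0.2019]
orientation: [-2.085, -2.179, -0.19]
contact_force: [1.3, -1.3, -0.5]
grip_width: 0.05
gripper_force: 0.0
```

```bash
python3 - <<'E'
from h import *
o=r.get_obs(); print({k:np.round(o[k],4) for k in("clock","tcp_pos","contact_force")})
d=r.grab_frame("top"); P=cloud(d); f=d["frame"]
cv2.imwrite("pics/top4.png",f)
V,U=np.mgrid[:420,:560]
def fit(n,u0,u1,v0,v1,z0,z1):
    m=(U>u0)&(U<u1)&(V>v0)&(V<v1)&(P[...,2]>z0)&(P[...,2]<z1)
    q=P[cv2.erode(m.astype(np.uint8),np.ones((2,2)))>0]
    if len(q)<50: print(n,len(q));return
    rc=cv2.minAreaRect((q[:,:2]*1000).astype(np.float32)); print(n,len(q),np.median(q[:,2]).round(4),np.round(rc[0],1),np.round(rc[1],1),round(rc[2],2))
    c=np.array(rc[0])-[579.7,92.6]; a=np.radians(2.7); print(" scale frame",np.round([c@[np.cos(a),np.sin(a)],c@[-np.sin(a),np.cos(a)]],1))
fit("green",140,240,85,170,.062,.078)
fit("red",290,350,165,228,.044,.058)
E
```

```text
{'clock': np.float64(7.3333), 'tcp_pos': array([ 0.6608, -0.1591,  0.2019]), 'contact_force': array([ 1.2803, -1.2705, -0.454 ])}
green 1222 0.0702 [658.8  86.1] [99.5 88. ] 2.96
 scale frame [ 78.7 -10.2]
red 1503 0.0499 [ 498.9 -231.6] [97.3 87.8] 5.3
 scale frame [ -96.  -320.1]
```

View pics/top4.png

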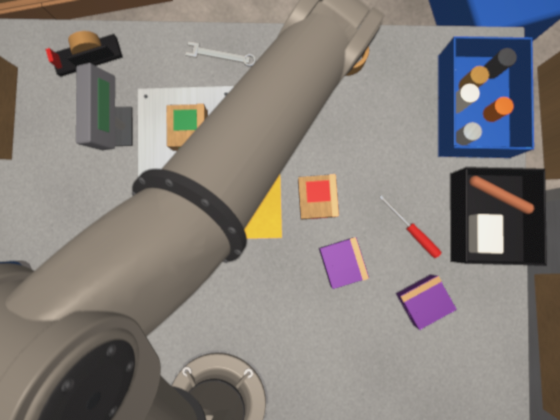

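The top view shows the green carton at (186,127), flat on the plate: top at 70 mm, 0.3° off square, and at (79, -10) in the scale frame, so it is fully on. The red carton at (319,197) has not moved, and the arm is clear and touching nothing. I'm handing in.

```bash
python3 -c "
from bench import r; print(r.hand_in())"
```

```text
the job is handed in; nothing more can be done
None
```

The green carton stands wholly on the scale's plate, about 0.3° off square, the red carton has not moved, and the job was handed in at about 7.4 s.

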